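# Free the jammed locking wedge of a carton die

### The job

The hardwood wedge that locks the cutting die in its steel frame has swollen and jammed. First swing the red cam lever fully open, then take the white nylon block and use it (not the gripper itself) to knock the wedge by its thin end, sideways towards its wide end, until it is loose, and put the block back down on the green mat. Lift the loose wedge out and lay it in the large empty compartment of the wooden tray, keeping off the die and leaving the other things on the bench where they are.

Things in the scene. Friction and masses are not known exactly. Their poses are not given: they have to be found in the camera images.
- chase: Grey steel die-cutting frame (chase), 214 (x) x 316 mm (y) outside, rails 18 mm wide, tops 28 mm above the bench, on a dark steel plate 250 x 350 x 6 mm; fixed. Origin: centre of the plate's underside, on the bench, z up. The wedge is to be knocked along its +y; the lever is on its +x side. Clear inside from x = -89 to 89, y = -140 to 140 mm.
- slot (a point): Middle of the wedge's slot, 22 mm above the bench, axes as chase (here x = 20.5, y = 0 mm in the chase). The slot lies between a fixed steel bar on its -x side (34 mm wide) and the aluminium lock bar on its +x side (about 20 mm wide, pressed on by the cam); both bars are 90 mm long (y -45 to 45 mm), tops at 22 mm. Beyond their ends the plate on both sides of the wedge is bare.
- die: The cutting die: plywood board with steel rules and green rubber pads, top at 31 mm, filling x -89 to -23 and y -122 to 122 mm of the chase; origin and axes as chase; fixed. Delicate: do not lean on it or knock it with anything.
- wedge_center (a point): Centre (half-way up) of the dark hardwood wedge, 130 mm long (y), 26 mm tall, 14 mm wide at its thin end (-y), 24 mm at its wide end (+y), 60 g. -x face straight, 9.5 mm from here; +x face slopes. It stands on the plate, top at 32 mm, both ends 20 mm out of the slot; axes as the chase. Lever open, 10 to 25 N along +y still are needed to move it; loose after 20 to 25 mm, then lifts straight up.
- cam_lever (a joint): Angle of the red cam lever about its upright pivot: 0 = clamped (arm along the chase's +y), 1.6 = fully open (arm along the chase's +x, out over the rail); it turns clockwise from above and stays where it is left; about 5 N sideways at the knob moves it. Clamped, it squeezes the wedge too hard to be knocked out.
- lever_knob (a point): On the axis of the upright black grip pin (14 mm diameter, from 34 to 64 mm above the bench) at the end of the cam lever's flat red arm (arm 13 mm wide, from 33 to 42 mm above the bench), at 52 mm height; 70 mm from the pivot.
- lever_pivot (a point): On the cam lever's pivot axis, 52 mm above the bench; hub 22 mm diameter, top at 46 mm. Fixed on the chase.
- block_center (a point): Centre (half-way up) of the white nylon tapping block, 38 x 38 x 90 mm, 150 g, loose, standing upright on the green mat; z along its height, x and y across its square section.
- mat: Green cutting mat, 220 mm (x) x 180 mm (y) x 3 mm, fixed flat on the bench; origin at the centre of its underside.
- tray: Shallow wooden tray, 220 mm (x) x 170 mm (y) x 26 mm tall, walls 5 mm, floor 5 mm thick, fixed on the bench; origin at the centre of its underside. A divider along x at y = -35 mm parts a small compartment holding spare bars from the large empty one, whose clear room is 210 x 112 mm.
- tray_bay (a point): Centre of the floor of the tray's large empty compartment, 5 mm above the bench; axes as tray.
- tape_roll: Roll of brown tape lying on the mat beside the block, 84 mm diameter, 36 mm tall; origin at the centre of its underside. Leave alone.
- spare_stick: Loose pale wooden stick, 100 x 12 x 14 mm, in the tray's small compartment. Leave alone.
- glue_bottle: White bottle with orange cap, 56 mm diameter, 150 mm tall, beyond the chase. Leave alone.
- ink_tin: Steel tin with blue band, 90 mm diameter, 75 mm tall, beyond the chase. Leave alone.
- carton: Small closed cardboard carton, 110 x 75 x 50 mm. Near the robot. Leave alone.
- wrench: Steel wrench lying on the bench on the robot's side of the chase. Leave alone.
- driver: Red-handled screwdriver lying on the bench to the far right. Leave alone.

How it is judged:
By the outcome, as a careful person would: the job done as asked, in the order asked, and still so for the second after the job is handed in, with the robot touching nothing.
It also fails if it takes over 70 s, if anything falls off the work surface, if the arm or the gripper's body presses on something with over 40 N, if the wrist force passes 120 N, or if a joint passes its speed limit or range.

### The arm

A 6-joint arm with a two-finger parallel gripper is mounted at the origin on the work surface. World frame = base frame: x ahead of the robot, y to its left, z up, the work surface at z = 0. Lengths are in m, angles in degrees, forces in N, time in s.
With the tool pointing down it reaches from about 0.4 to 0.925 m from the base axis. Payload 12.5 kg.
Tool frame: the origin (TCP) lies on the centre line of the jaws, within the pads' length; the fingertips stand 8 mm ahead of it and the grasp point (between the pads) lies 11 mm behind it; z points along the fingers, y is the line along which they close (so a half turn about z gives the same grasp; the last joint's range is limited). The gripper opens to 95 mm and grips with 3 to 60 N. Pads are 20 mm wide; open, the fingers measure 119 mm over their backs; the gripper's body (75 mm by 180 mm) begins 59 mm behind the grasp point.
Start: joints at [-75.321, 28.126, 89.318, -0, 62.55, -6.05], TCP at [0.221, -0.585, 0.223] pointing down, gripper open.
Joint ranges: [-177.58, 177.58], [-47.91, 125.51], [2.72, 160], [-65.01, 245.01], [3.68, 167.84], [-153.87, 153.87]. Speed limits (degrees/s): [127.2, 127.2, 159.86, 180, 180, 180].

### API

Orientations are given as a 3x3 rotation matrix whose columns are the frame's x, y, z axes.
In Python, from cell import * gives the robot as it stands.
- The arm moves only by the tool move_arm, never from a script. Its argument "targets" is a list of rows, each a list of 6 numbers: the shift along the world's x, y, z in cm, then the turn, a rotation vector about the world's x, y, z in degrees. A call has 1 to 5 rows; each row is the pose to reach, as a shift and turn from the pose commanded when the call began; what a row does not reach only later rows make up. A row lasts 1/10 s, in which the tool goes at most 50 mm and 8.59 degrees, less where a joint would pass 70% of its speed; a pose out of reach is approached as far as the arm can. A call with a gripper value outside its range is refused whole. "jaw" is the closure, from 0 (fully open) to 1 (shut), set as the call begins (left out, the last holds). The fingers move at their own pace and stop on an object; "grip_force" is the grip in N (left out, the last holds). Time passes only in rows, so rows that repeat a pose let the fingers close. It gives the time, the measured TCP pose, the force, the opening and the grip force at its end, in the units of the state.
- sense(): the state, without advancing time (a new reading comes with each control period).
- grab_frame(name): name is "side" or "top"; returns a dict with "pixels" (420x560x3 uint8, blue, green, red), "camera_matrix" (3x3 intrinsics, pixels), "view" (4x4, takes a point from world to camera coordinates). Camera axes: x right, y down, z forward; pixel columns grow to the right and rows downward; lengths in m; the calibration is good to about 2 mm. A picture is of the moment at which its call begins. There is no depth.
- job_done(): hands the job in; it is judged then, once.
The state is a dict: "clock": time; "joint_positions": joint angles; "dq": joint speeds; "joint_torque": joint torques, N m; "eef_pos": TCP position; "eef_rot": TCP orientation; "wrist_force": force on the tool from outside, world axes, zero at the start; "moment": the same for the moment, N m; "finger_gap": opening from 0.0 (shut) to 1.0 (fully open); "grip_force": force on a finger pad.
Only numpy, scipy, OpenCV 4.12 (cv2) and the standard library are available. Lean on these libraries where they do the work, as an engineer would, in place of code of your own. Each camera call takes 0.05 s, during which the arm holds its last target. There are 200 camera calls.

## Working session

There is one attempt and no reset: what is moved stays moved. The work goes in short steps, Python scripts to look and compute and a tool call to move; the robot and the scene stay as the last step left them, time stands still between calls to the robot, and variables do not carry over. Pictures are saved under pics/ and viewed, at most 10 in all, crops included, and the job is handed in when it is done.

Besides the shell and the picture viewer there is one more tool, called by a JSON object that holds its "name" and its "arguments". move_arm: Moves the arm, as the interface text tells. Its arguments: {"type":"object","properties":{"targets":{"type":"array","items":{"type":"array","items":{"type":"number"}}},"jaw":{"type":"number"},"grip_force":{"type":"number"}},"required":["targets"]}

```bash
mkdir -p pics
python3 - <<'E'
from cell import *
import cv2, numpy as np
for n in ("top","side"):
    f=grab_frame(n); cv2.imwrite(f"pics/{n}0.png",f["pixels"]); print(n,np.round(f["camera_matrix"],1).tolist(),np.round(f["view"],3).tolist())
    np.savez(f"{n}.npz",K=f["camera_matrix"],V=f["view"])
print(sense())
E
ls
```

```text
top [[453.0, 0.0, 283.0], [0.0, 453.0, 211.4], [0.0, 0.0, 1.0]] [[-0.006, -1.0, 0.017, -0.023], [-0.999, 0.005, -0.052, 0.544], [0.052, -0.017, -0.999, 1.124], [0.0, 0.0, 0.0, 1.0]]
side [[398.3, 0.0, 271.6], [0.0, 398.3, 204.9], [0.0, 0.0, 1.0]] [[-0.932, -0.363, 0.005, 0.512], [-0.218, 0.55, -0.806, 0.159], [0.29, -0.752, -0.592, 1.093], [0.0, 0.0, 0.0, 1.0]]
{'clock': 0.1, 'joint_positions': array([-7.53205599e+01,  2.81606167e+01,  8.93489497e+01, -1.73015602e-03,
        6.25515079e+01, -6.04960766e+00]), 'dq': array([ 0.01271447, -0.02731996, -0.05063557, -0.02503256,  0.11417383,
       -0.03111763]), 'joint_torque': array([ 1.49408570e-03, -6.13624692e+01, -2.58605611e+01,  6.93442323e-02,
        4.71041480e-02, -6.97257155e-05]), 'eef_pos': array([ 0.22118068, -0.58430072,  0.22210711]), 'eef_rot': array([[ 9.35259787e-01,  3.53961923e-01, -2.96045503e-04],
       [ 3.53962037e-01, -9.35259230e-01,  1.02436302e-03],
       [ 8.57062146e-05, -1.06283441e-03, -9.99999432e-01]]), 'wrist_force': array([-0.21166437,  0.12805051, -0.38843947]), 'moment': array([-0.01326583, -0.08228316, -0.00510725]), 'grip_force': 0.0, 'finger_gap': 0.998728692250485}
pics
side.npz
top.npz
```

View pics/top0.png

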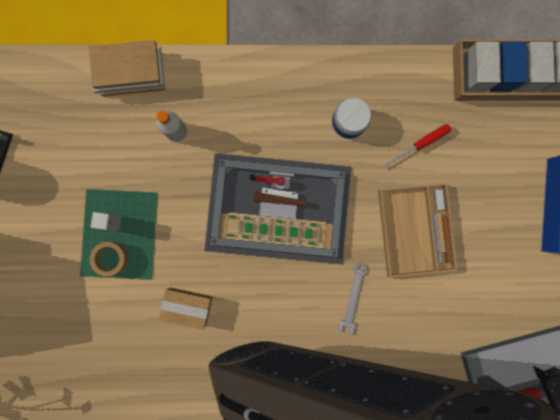

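View pics/side0.png

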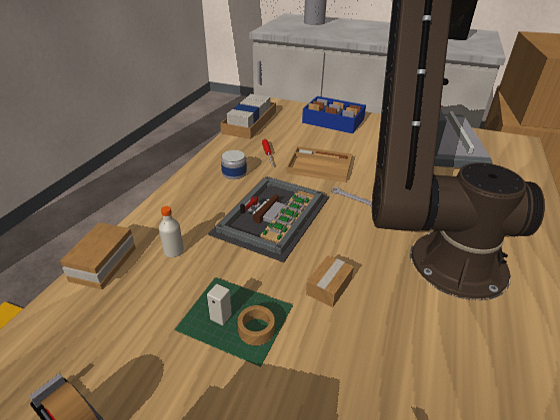

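The top view shows the chase at about (278,208), with the lever knob at (253,178) and pivot at (285,181). The wedge runs from (254,198) to (306,202). The block's top is at (99,220), the mat at (120,234), the tape at (107,259) and the tray at (420,230). I'll zoom in for finer pixels.

Run:
```python
import cv2, numpy as np
t=cv2.imread("pics/top0.png")
a=cv2.resize(t[145:270,200:360],None,fx=5,fy=4.8*5/4.8,interpolation=cv2.INTER_CUBIC)[:600]
for i in range(0,160,20): cv2.putText(a,str(200+i),(i*5,10),0,.35,(0,255,255),1); cv2.line(a,(i*5,12),(i*5,18),(0,255,255),1)
for i in range(0,120,20): cv2.putText(a,str(145+i),(0,i*5+4),0,.35,(0,255,255),1)
cv2.imwrite("pics/c1.png",a)
b=np.hstack([cv2.resize(t[180:290,75:165],None,fx=4,fy=4,interpolation=cv2.INTER_CUBIC),cv2.resize(t[175:285,370:470],None,fx=4,fy=4,interpolation=cv2.INTER_CUBIC)])
cv2.imwrite("pics/c2.png",b)
```

```text
(no output)
```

View pics/c1.png

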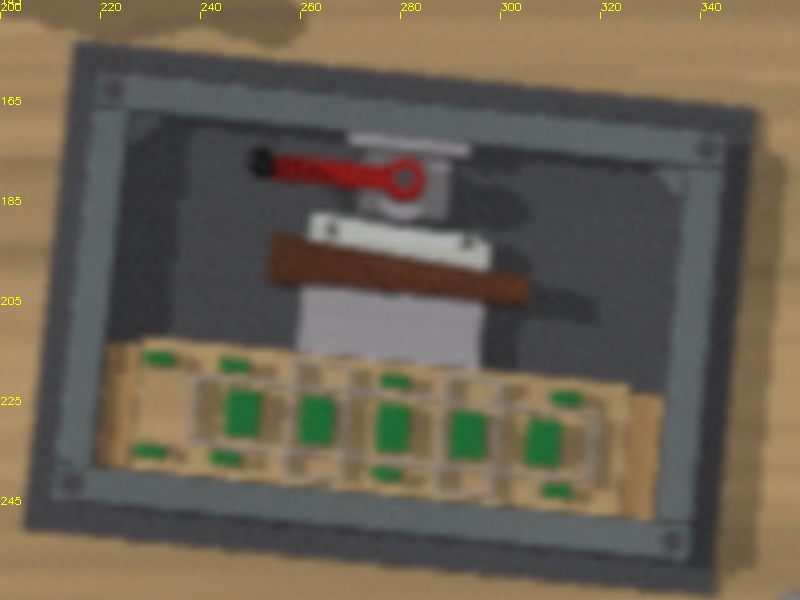

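View pics/c2.png

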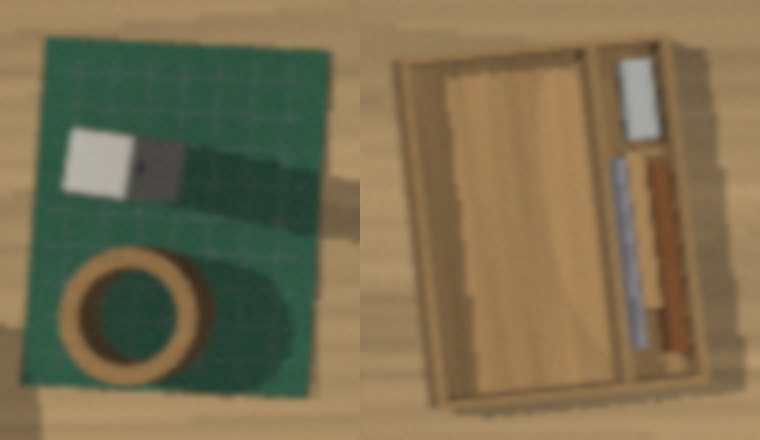

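The crops give sub-pixel corners for the plate, block top, mat, tape and tray. In c1 the knob is at (252,177.5), the hub at (281,180.5), and the wedge spans (254,192)–(305.5,206).

```bash
cat > h.py <<'E'
import numpy as np, cv2
def unproj(px,z,cam="top"):
    d=np.load(cam+".npz");K,V=d["K"],d["V"]
    R,t=V[:3,:3],V[:3,3]; c=-R.T@t
    out=[]
    for p in np.atleast_2d(px):
        r=R.T@np.linalg.inv(K)@[p[0],p[1],1]; s=(z-c[2])/r[2]; out.append((c+s*r)[:2])
    return np.array(out)
def fit(loc,w):
    loc,w=np.array(loc,float),np.array(w); a,b=loc-loc.mean(0),w-w.mean(0)
    th=np.arctan2((a[:,0]*b[:,1]-a[:,1]*b[:,0]).sum(),(a*b).sum())
    R=np.array([[np.cos(th),-np.sin(th)],[np.sin(th),np.cos(th)]]); o=w.mean(0)-R@loc.mean(0)
    return o,np.degrees(th),R,np.abs(loc@R.T+o-w).max()
E
python3 - <<'E'
from h import *
np.set_printoptions(precision=4,suppress=True)
def rect(hx,hy): return [[hx,hy],[hx,-hy],[-hx,-hy],[-hx,hy]]
c=lambda P,o,s: np.array(P)/s+np.array(o)
P=c([(76,43),(755,112),(715,594),(25,528)],(200,145),5)
o,th,R,e=fit(rect(.125,.175),unproj(P,.006)); print("chase",o,th,e)
for n,q in dict(slot=(.0205,0),wedge=(.0205,0),wthin=(.018,-.065),wwide=(.0230,.065)).items(): print(n,o+R@q)
L=lambda p,z:(unproj(c([p],(200,145),5),z)[0],R.T@(unproj(c([p],(200,145),5),z)[0]-o))
print("knob",L((262,160),.064)); print("hub",L((404,179),.046))
for n,p in dict(wWfar=(271,235),wWnear=(270,281),wTfar=(530,278),wTnear=(528,305)).items(): print(n,L(p,.032))
for n,P,z,s in [("block",[(70,127),(136,135),(127,201),(62,192)],.093,(.019,.019)),("mat",[(46,37),(330,51),(308,396),(22,383)],.003,(.11,.09))]:
    o2,t2,_,e=fit(rect(*s),unproj(c(P,(75,180),4),z)); print(n,o2,t2,e)
print("tape",unproj(c([(130,317)],(75,180),4),.036+.003))
o3,t3,R3,e=fit(rect(.11,.085),unproj(c(np.array([(395,63),(668,40),(706,377),(435,405)])-[360,0],(370,175),4),.026)); print("tray",o3,t3,e,"bay",o3+R3@[0,.0235])
E
```

```text
chase [ 0.5512 -0.0154] -5.829098155202151 0.0022296527673748567
slot [ 0.5716 -0.0175]
wedge [ 0.5716 -0.0175]
wthin [ 0.5625 -0.0819]
wwide [0.5806 0.0469]
knob (array([0.6243, 0.048 ]), array([0.0664, 0.0705]))
hub (array([ 0.617 , -0.0206]), array([0.0661, 0.0015]))
wWfar (array([0.5911, 0.0452]), array([0.0336, 0.0644]))
wWnear (array([0.5682, 0.0458]), array([0.0108, 0.0626]))
wTfar (array([ 0.5692, -0.083 ]), array([ 0.0248, -0.0654]))
wTnear (array([ 0.5558, -0.0819]), array([ 0.0113, -0.0657]))
block [0.5194 0.4008] -7.106755250576905 0.0004994470181242661
mat [0.4892 0.3862] -3.0508675720286704 0.0014454438565942307
tape [[0.4279 0.4013]]
tray [ 0.4946 -0.3619] 5.238938273607323 0.0045934349357605875 bay [ 0.4925 -0.3385]
```

{"name": "move_arm", "arguments": {"targets": [[13.4, 21.1, 0, 0, 0, 21.2], [13.4, 21.1, 0, 0, 0, 21.2], [13.4, 21.1, 0, 0, 0, 21.2], [13.4, 21.1, 0, 0, 0, 21.2], [13.4, 21.1, 0, 0, 0, 21.2]], "jaw": 0.58, "grip_force": 15}}

```text
clock: 0.6
eef_pos: [0.3558, -0.3717, 0.2225]
eef_rot: [[0.744, 0.668, -0.0], [0.668, -0.744, 0.0], [0.0, -0.0, -1.0]]
wrist_force: [1.0, -0.6, -0.2]
finger_gap: 0.637
grip_force: 0.0
```

{"name": "move_arm", "arguments": {"targets": [[13.4, 21.1, 0, 0, 0, 21.2], [13.4, 21.1, 0, 0, 0, 21.2], [13.4, 21.1, 0, 0, 0, 21.2], [13.4, 21.1, 0, 0, 0, 21.2], [13.4, 21.1, 0, 0, 0, 21.2]]}}

```text
clock: 1.1
eef_pos: [0.4899, -0.1606, 0.2226]
eef_rot: [[0.452, 0.892, -0.0], [0.892, -0.452, -0.0], [-0.0, -0.0, -1.0]]
wrist_force: [0.9, 0.1, -0.4]
finger_gap: 0.422
grip_force: 0.0
```

{"name": "move_arm", "arguments": {"targets": [[13.4, 21.1, 0, 0, 0, 21.2], [13.4, 21.1, 0, 0, 0, 21.2], [13.4, 21.1, 0, 0, 0, 21.2], [13.4, 21.1, 0, 0, 0, 21.2], [13.4, 21.1, 0, 0, 0, 21.2]]}}

```text
clock: 1.6
eef_pos: [0.6239, 0.0505, 0.2224]
eef_rot: [[0.098, 0.995, -0.0], [0.995, -0.098, -0.0], [-0.0, -0.0, -1.0]]
wrist_force: [0.0, -0.8, -0.4]
finger_gap: 0.422
grip_force: 0.0
```

{"name": "move_arm", "arguments": {"targets": [[0, -0.2, -5, 0, 0, 0], [0, -0.2, -10, 0, 0, 0], [0, -0.2, -14, 0, 0, 0], [0, -0.2, -16.7, 0, 0, 0], [0, -0.2, -16.7, 0, 0, 0]]}}

```text
clock: 2.1
eef_pos: [0.6212, 0.0465, 0.0519]
eef_rot: [[0.099, 0.995, -0.007], [0.995, -0.099, 0.0], [-0.001, -0.007, -1.0]]
wrist_force: [-0.1, 0.1, -0.2]
finger_gap: 0.419
grip_force: 0.0
```

{"name": "move_arm", "arguments": {"targets": [[0, 0, 0, 0, 0, 0], [0, 0, 0, 0, 0, 0], [0, 0, 0, 0, 0, 0], [0, 0, 0, 0, 0, 0]], "jaw": 0.92}}

```text
clock: 2.5
eef_pos: [0.6253, 0.0463, 0.0574]
eef_rot: [[0.099, 0.995, 0.006], [0.995, -0.099, -0.0], [0.0, 0.006, -1.0]]
wrist_force: [15.1, -1.3, -7.4]
finger_gap: 0.144
grip_force: 14.5
```

Run:
```python
import numpy as np
# pivot->knob arc, deltas from start, in cm
p=np.array([.617,-.0206]); r=7.0; a0=90-5.83
for d in range(0,100,8):
    a=np.radians(a0-d); a1=np.radians(a0); print(d,np.round([r*(np.cos(a)-np.cos(a1)),r*(np.sin(a)-np.sin(a1))],2))
```

```text
0 [0. 0.]
8 [ 0.96 -0.17]
16 [ 1.89 -0.47]
24 [ 2.77 -0.89]
32 [ 3.58 -1.43]
40 [ 4.31 -2.09]
48 [ 4.94 -2.83]
56 [ 5.46 -3.66]
64 [ 5.86 -4.55]
72 [ 6.13 -5.49]
80 [ 6.27 -6.45]
88 [ 6.27 -7.43]
96 [ 6.14 -8.4 ]
```

{"name": "move_arm", "arguments": {"targets": [[0.5, -0.1, 0, 0, 0, -4], [1.4, -0.3, 0, 0, 0, -12], [2.3, -0.7, 0, 0, 0, -20], [3.2, -1.2, 0, 0, 0, -28], [3.6, -1.4, 0, 0, 0, -32]]}}

```text
clock: 3.0
eef_pos: [0.6599, 0.0324, 0.0571]
eef_rot: [[0.615, 0.788, 0.001], [0.788, -0.615, 0.0], [0.001, 0.001, -1.0]]
wrist_force: [-5.0, -0.5, 8.0]
finger_gap: 0.145
grip_force: 15.0
```

{"name": "move_arm", "arguments": {"targets": [[0.7, -0.7, 0, 0, 0, -8], [1.4, -1.4, 0, 0, 0, -16], [1.9, -2.2, 0, 0, 0, -24], [2.3, -3.1, 0, 0, 0, -32], [2.3, -3.1, 0, 0, 0, -32]]}}

```text
clock: 3.5
eef_pos: [0.6823, 0.0004, 0.0571]
eef_rot: [[0.94, 0.342, 0.0], [0.342, -0.94, -0.001], [0.0, 0.001, -1.0]]
wrist_force: [-3.5, -4.7, 7.7]
finger_gap: 0.141
grip_force: 15.0
```

{"name": "move_arm", "arguments": {"targets": [[0.3, -0.9, 0, 0, 0, -8], [0.4, -1.9, 0, 0, 0, -16], [0.4, -2.9, 0, 0, 0, -24], [0.3, -3.6, 0, 0, 0, -29], [0.3, -3.6, 0, 0, 0, -29]]}}

```text
clock: 4.0
eef_pos: [0.6844, -0.0307, 0.057]
eef_rot: [[0.988, -0.155, -0.001], [-0.155, -0.988, 0.006], [-0.002, -0.006, -1.0]]
wrist_force: [-2.4, 30.6, 7.2]
finger_gap: 0.166
grip_force: 15.0
```

{"name": "move_arm", "arguments": {"targets": [[0, 0.2, 0, 0, 0, 0], [0, 0.2, 0, 0, 0, 0], [0, 0.2, 0, 0, 0, 0], [0, 0.2, 4, 0, 0, 0], [0, 0.2, 9, 0, 0, 0]], "jaw": 0.4}}

```text
clock: 4.5
eef_pos: [0.6842, -0.033, 0.1447]
eef_rot: [[0.988, -0.151, -0.004], [-0.151, -0.988, 0.0], [-0.004, 0.0, -1.0]]
wrist_force: [1.1, 0.2, 0.5]
finger_gap: 0.529
grip_force: 0.0
```

{"name": "move_arm", "arguments": {"targets": [[-1, 2, 5, 0, 0, 0], [-2.5, 6, 8, 0, 0, 1.8], [-4.5, 10.5, 8, 0, 0, 1.8], [-6.3, 15.2, 8, 0, 0, 1.8], [-8, 19.9, 8, 0, 0, 1.8]]}}

```text
clock: 5.0
eef_pos: [0.6061, 0.163, 0.2264]
eef_rot: [[0.993, -0.121, 0.001], [-0.121, -0.993, -0.0], [0.001, -0.0, -1.0]]
wrist_force: [0.6, 0.7, 0.7]
finger_gap: 0.597
grip_force: 0.0
```

{"name": "move_arm", "arguments": {"targets": [[-8.5, 23.5, 0, 0, 0, 0], [-8.5, 23.5, 0, 0, 0, 0], [-8.5, 23.5, 0, 0, 0, 0], [-8.5, 23.5, 0, 0, 0, 0], [-8.5, 23.5, 0, 0, 0, 0]]}}

```text
clock: 5.5
eef_pos: [0.5212, 0.3985, 0.226]
eef_rot: [[0.993, -0.12, 0.001], [-0.12, -0.993, -0.0], [0.001, -0.0, -1.0]]
wrist_force: [0.1, -0.4, -0.4]
finger_gap: 0.602
grip_force: 0.0
```

Run:
```python
from cell import *
from h import *
f=grab_frame("top"); t=f["pixels"]
a=cv2.resize(t[145:270,200:360],None,fx=3,fy=3,interpolation=cv2.INTER_CUBIC); b=cv2.resize(t[170:295,70:170],None,fx=3,fy=3)
cv2.imwrite("pics/c3.png",np.hstack([a,b])); s=sense(); print(s["eef_pos"],s["eef_rot"][:,1])
```

```text
[0.51834227 0.40445321 0.22584993] [-0.11647037 -0.99319224 -0.00195605]
```

View pics/c3.png

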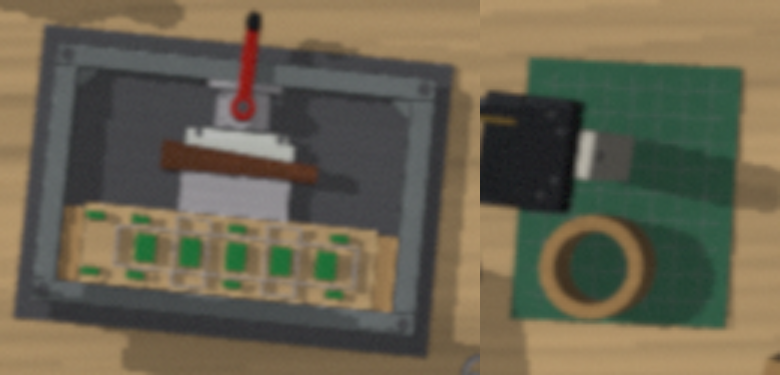

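The lever is now fully open: the knob is at crop (254,20), with the arm over the +x rail. The wedge hasn't moved, and the gripper is above the block. Next I'll grasp the block.

{"name": "move_arm", "arguments": {"targets": [[0, -0.3, -5, 0, 0, 0], [0, -0.3, -10, 0, 0, 0], [0, -0.3, -14.5, 0, 0, 0], [0, -0.3, -18, 0, 0, 0], [0, -0.3, -19.6, 0, 0, 0]]}}

```text
clock: 6.05
eef_pos: [0.5211, 0.3931, 0.0266]
eef_rot: [[0.993, -0.12, -0.003], [-0.12, -0.993, -0.002], [-0.003, 0.002, -1.0]]
wrist_force: [0.5, -0.6, 0.3]
finger_gap: 0.6
grip_force: 0.0
```

{"name": "move_arm", "arguments": {"targets": [[0, 0, 0, 0, 0, 0], [0, 0, 0, 0, 0, 0]]}}

```text
clock: 6.25
eef_pos: [0.5226, 0.3943, 0.031]
eef_rot: [[0.993, -0.12, 0.001], [-0.12, -0.993, 0.001], [0.001, -0.001, -1.0]]
wrist_force: [0.1, -1.0, 0.4]
finger_gap: 0.597
grip_force: 0.0
```

{"name": "move_arm", "arguments": {"targets": [[0, 0, 0, 0, 0, 0], [0, 0, 0, 0, 0, 0], [0, 0, 0, 0, 0, 0], [0, 0, 0, 0, 0, 0], [0, 0, 0, 0, 0, 0]], "jaw": 0.7, "grip_force": 50}}

```text
clock: 6.75
eef_pos: [0.5225, 0.3946, 0.0311]
eef_rot: [[0.993, -0.12, 0.002], [-0.12, -0.993, 0.001], [0.002, -0.001, -1.0]]
wrist_force: [-0.1, 1.7, 7.7]
finger_gap: 0.399
grip_force: 50.0
```

{"name": "move_arm", "arguments": {"targets": [[0, 0, 3, 0, 0, 0], [0, 0, 8, 0, 0, 0], [0.3, -4, 10, 0, 0, 0], [0.7, -8.5, 10, 0, 0, 0.6], [1.2, -13.3, 10, 0, 0, 1.1]]}}

```text
clock: 7.25
eef_pos: [0.5336, 0.26, 0.1307]
eef_rot: [[0.995, -0.099, 0.001], [-0.099, -0.995, 0.0], [0.001, -0.0, -1.0]]
wrist_force: [1.1, -1.1, -1.3]
finger_gap: 0.399
grip_force: 50.0
```

{"name": "move_arm", "arguments": {"targets": [[0.4, -4.8, 0, 0, 0, 0], [0.8, -9.6, 0, 0, 0, 0], [1.2, -14.4, 0, 0, 0, 0], [1.6, -19.2, 0, 0, 0, 0], [2, -24, 0, 0, 0, 0]]}}

```text
clock: 7.75
eef_pos: [0.5535, 0.0191, 0.1299]
eef_rot: [[0.995, -0.1, -0.0], [-0.1, -0.995, -0.0], [-0.0, 0.0, -1.0]]
wrist_force: [0.7, -0.4, -1.6]
finger_gap: 0.402
grip_force: 50.0
```

{"name": "move_arm", "arguments": {"targets": [[0.4, -4.7, 0, 0, 0, 0], [0.7, -9, 0, 0, 0, 0], [1, -12, 0, 0, 0, 0], [1.1, -13.3, 0, 0, 0, 0], [1.1, -13.3, 0, 0, 0, 0]]}}

```text
clock: 8.25
eef_pos: [0.5647, -0.1131, 0.1296]
eef_rot: [[0.995, -0.103, -0.0], [-0.103, -0.995, -0.0], [-0.0, 0.0, -1.0]]
wrist_force: [-0.0, 0.1, -1.5]
finger_gap: 0.397
grip_force: 50.0
```

Run:
```python
from cell import *
from h import *
tt=grab_frame("top")["pixels"]; t=grab_frame("side")["pixels"]
cv2.imwrite("pics/s4.png",np.hstack([cv2.resize(t[150:280,190:350],(400,325)),cv2.resize(tt[145:275,200:360],(400,325))])); s=sense(); print(s["eef_pos"],s["eef_rot"][:,1],s["finger_gap"])
```

```text
[ 0.56453662 -0.11100055  0.12960074] [-1.00354798e-01 -9.94951695e-01 -2.00131823e-04] 0.39852508912549434
```

View pics/s4.png

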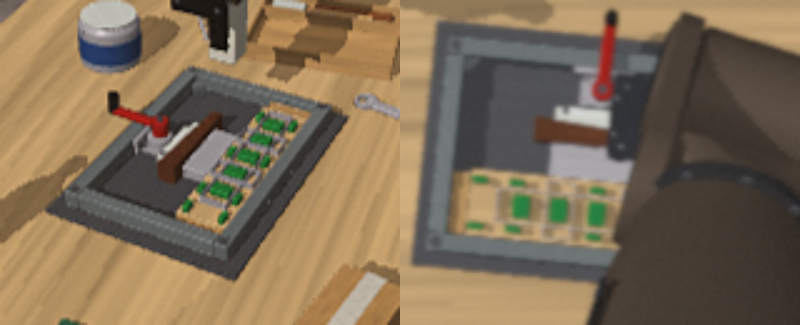

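The side view shows the block hanging upright in the jaws beyond the thin end, and the wedge is clear. I'll lower it and push.

{"name": "move_arm", "arguments": {"targets": [[0, 0, -3.5, 0, 0, 0], [0, 0, -6, 0, 0, 0], [0, 0, -7.6, 0, 0, 0], [0, 0, -7.6, 0, 0, 0], [0, 0, -7.6, 0, 0, 0]], "grip_force": 60}}

```text
clock: 8.85
eef_pos: [0.565, -0.1108, 0.0541]
eef_rot: [[0.995, -0.099, -0.0], [-0.099, -0.995, 0.0], [-0.0, -0.0, -1.0]]
wrist_force: [0.4, -0.5, -1.7]
finger_gap: 0.398
grip_force: 60.0
```

{"name": "move_arm", "arguments": {"targets": [[0.05, 0.5, 0, 0, 0, 0], [0.1, 0.8, 0, 0, 0, 0], [0.1, 1.1, 0, 0, 0, 0], [0.15, 1.4, 0, 0, 0, 0], [0.15, 1.5, 0, 0, 0, 0]]}}

```text
clock: 9.35
eef_pos: [0.5665, -0.0986, 0.0545]
eef_rot: [[0.995, -0.099, 0.001], [-0.099, -0.995, -0.003], [0.001, 0.003, -1.0]]
wrist_force: [-5.2, -17.7, 2.3]
finger_gap: 0.399
grip_force: 60.0
```

{"name": "move_arm", "arguments": {"targets": [[0.03, 0.3, 0, 0, 0, 0], [0.06, 0.6, 0, 0, 0, 0], [0.09, 0.9, 0, 0, 0, 0], [0.12, 1.2, 0, 0, 0, 0], [0.15, 1.5, 0, 0, 0, 0]]}}

```text
clock: 9.85
eef_pos: [0.568, -0.0834, 0.0544]
eef_rot: [[0.995, -0.1, 0.001], [-0.1, -0.995, -0.002], [0.001, 0.002, -1.0]]
wrist_force: [-3.1, -12.0, 2.0]
finger_gap: 0.396
grip_force: 60.0
```

{"name": "move_arm", "arguments": {"targets": [[0.03, 0.2, 0, 0, 0, 0], [0.05, 0.4, 0, 0, 0, 0], [0.06, 0.6, 0, 0, 0, 0], [0.06, 0.6, 0, 0, 0, 0]]}}

```text
clock: 10.25
eef_pos: [0.5686, -0.0757, 0.0539]
eef_rot: [[0.995, -0.1, 0.001], [-0.1, -0.995, -0.0], [0.001, 0.0, -1.0]]
wrist_force: [0.6, -0.9, -1.8]
finger_gap: 0.394
grip_force: 60.0
```

{"name": "move_arm", "arguments": {"targets": [[0.02, 0.15, 0, 0, 0, 0], [0.03, 0.3, 0, 0, 0, 0], [0, 0, 0, 0, 0, 0], [-0.2, -2, 0, 0, 0, 0], [-0.3, -3, 0, 0, 0, 0]]}}

```text
clock: 10.75
eef_pos: [0.5654, -0.1068, 0.0536]
eef_rot: [[0.995, -0.101, -0.0], [-0.101, -0.995, -0.0], [-0.0, 0.0, -1.0]]
wrist_force: [1.0, 0.2, -1.2]
finger_gap: 0.402
grip_force: 60.0
```

{"name": "move_arm", "arguments": {"targets": [[0, 0, 4, 0, 0, 0], [0, 0, 8, 0, 0, 0], [0, 0, 10, 0, 0, 0], [0, 0, 10, 0, 0, 0]]}}

```text
clock: 11.15
eef_pos: [0.5665, -0.1065, 0.1564]
eef_rot: [[0.995, -0.101, 0.005], [-0.101, -0.995, -0.001], [0.005, 0.001, -1.0]]
wrist_force: [-0.1, 0.4, -1.9]
finger_gap: 0.396
grip_force: 60.0
```

Run:
```python
from cell import *
from h import *
t=grab_frame("side")["pixels"]
cv2.imwrite("pics/s5.png",cv2.resize(t[150:280,190:350],(640,520))); s=sense(); print(s["eef_pos"],s["eef_rot"][:,1],s["finger_gap"])
```

```text
[ 0.56564637 -0.10616214  0.15440658] [-1.00919438e-01 -9.94894516e-01  4.10067448e-04] 0.3990383578348698
```

View pics/s5.png

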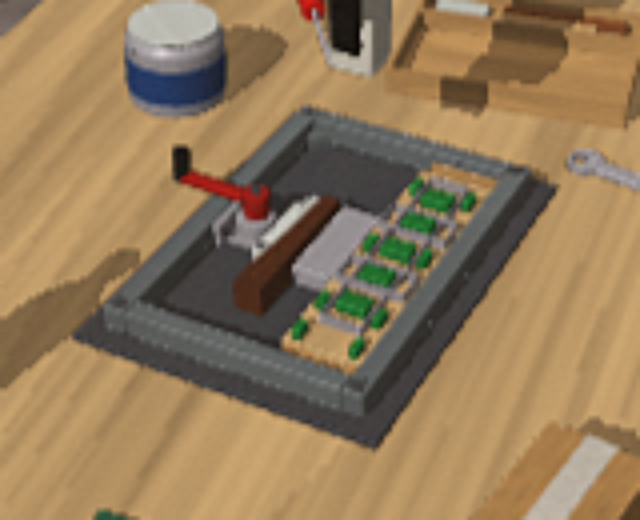

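The wedge has moved about 25 mm towards its wide end: the wide end is at crop (255,290) and the thin end is flush with the bars. Next I'll return the block.

{"name": "move_arm", "arguments": {"targets": [[-0.4, 4.8, 0, 0, 0, 0], [-0.8, 9.6, 0, 0, 0, 0], [-1.2, 14.4, 0, 0, 0, 0], [-1.6, 19.2, 0, 0, 0, 0], [-2, 24, 0, 0, 0, 0]]}}

```text
clock: 11.7
eef_pos: [0.5443, 0.1357, 0.1518]
eef_rot: [[0.995, -0.101, -0.003], [-0.101, -0.995, -0.0], [-0.003, 0.001, -1.0]]
wrist_force: [0.5, -0.2, -1.1]
finger_gap: 0.397
grip_force: 60.0
```

{"name": "move_arm", "arguments": {"targets": [[-0.4, 4.8, 0, 0, 0, 0], [-0.8, 9.6, 0, 0, 0, 0], [-1.2, 14.4, 0, 0, 0, 0], [-1.6, 19.2, 0, 0, 0, 0], [-2, 24, 0, 0, 0, 0]]}}

```text
clock: 12.2
eef_pos: [0.5243, 0.3757, 0.1514]
eef_rot: [[0.995, -0.101, -0.003], [-0.101, -0.995, -0.002], [-0.002, 0.002, -1.0]]
wrist_force: [1.4, -1.2, -1.1]
finger_gap: 0.395
grip_force: 60.0
```

{"name": "move_arm", "arguments": {"targets": [[0, 2, -3.5, 0, 0, 0], [0, 2, -8, 0, 0, 0], [0, 2, -11, 0, 0, 0], [0, 2, -11.8, 0, 0, 0], [0, 2, -11.8, 0, 0, 0]]}}

```text
clock: 12.7
eef_pos: [0.5243, 0.3933, 0.0336]
eef_rot: [[0.995, -0.101, -0.004], [-0.101, -0.995, -0.002], [-0.004, 0.003, -1.0]]
wrist_force: [0.5, -0.2, -0.1]
finger_gap: 0.394
grip_force: 60.0
```

{"name": "move_arm", "arguments": {"targets": [[0, 0, -0.1, 0, 0, 0], [0, 0, -0.2, 0, 0, 0], [0, 0, -0.25, 0, 0, 0]]}}

```text
clock: 13.0
eef_pos: [0.5257, 0.394, 0.0334]
eef_rot: [[0.995, -0.101, 0.0], [-0.101, -0.995, 0.0], [0.0, -0.0, -1.0]]
wrist_force: [0.4, 0.5, -0.8]
finger_gap: 0.399
grip_force: 60.0
```

{"name": "move_arm", "arguments": {"targets": [[0, 0, -0.1, 0, 0, 0], [0, 0, -0.2, 0, 0, 0], [0, 0, -0.25, 0, 0, 0], [0, 0, -0.25, 0, 0, 0]]}}

```text
clock: 13.4
eef_pos: [0.5255, 0.394, 0.0311]
eef_rot: [[0.995, -0.101, 0.0], [-0.101, -0.995, 0.0], [0.0, -0.0, -1.0]]
wrist_force: [-0.9, -1.3, 4.2]
finger_gap: 0.397
grip_force: 60.0
```

{"name": "move_arm", "arguments": {"targets": [[0, 0, 0, 0, 0, 0], [0, 0, 0, 0, 0, 0], [0, 0, 0, 0, 0, 0], [0, 0, 0, 0, 0, 0], [0, 0, 1.5, 0, 0, 0]], "jaw": 0.4}}

```text
clock: 13.9
eef_pos: [0.5246, 0.3935, 0.0444]
eef_rot: [[0.995, -0.101, -0.003], [-0.101, -0.995, -0.002], [-0.003, 0.002, -1.0]]
wrist_force: [-0.5, -1.1, -0.3]
finger_gap: 0.601
grip_force: 0.0
```

{"name": "move_arm", "arguments": {"targets": [[0, 0, 4, 0, 0, 0], [0, 0, 8.5, 0, 0, 0], [0, 0, 11.5, 0, 0, 0], [0.5, -3, 12.5, 0, 0, 8], [1, -6.5, 12.5, 0, 0, 16]]}}

```text
clock: 14.4
eef_pos: [0.5359, 0.3295, 0.174]
eef_rot: [[0.983, 0.185, 0.004], [0.185, -0.983, 0.002], [0.005, -0.001, -1.0]]
wrist_force: [0.1, -0.1, 0.4]
finger_gap: 0.6
grip_force: 0.0
```

{"name": "move_arm", "arguments": {"targets": [[0.5, -3.2, 0, 0, 0, 8], [1, -6.4, 0, 0, 0, 16], [1.5, -9.6, 0, 0, 0, 24], [2, -12.8, 0, 0, 0, 32], [2.5, -16, 0, 0, 0, 40]]}}

```text
clock: 14.9
eef_pos: [0.5606, 0.1678, 0.1719]
eef_rot: [[0.635, 0.772, 0.001], [0.772, -0.635, 0.0], [0.001, 0.001, -1.0]]
wrist_force: [0.4, 0.7, 0.1]
finger_gap: 0.602
grip_force: 0.0
```

{"name": "move_arm", "arguments": {"targets": [[0.5, -3.2, 0, 0, 0, 8], [1, -6.4, 0, 0, 0, 16], [1.5, -9.6, 0, 0, 0, 24], [1.8, -12.7, 0, 0, 0, 31.8], [1.8, -12.7, 0, 0, 0, 31.8]], "jaw": 0.55, "grip_force": 30}}

```text
clock: 15.4
eef_pos: [0.5789, 0.0391, 0.1717]
eef_rot: [[0.137, 0.991, 0.001], [0.991, -0.137, -0.001], [-0.0, 0.001, -1.0]]
wrist_force: [0.5, 0.5, -0.2]
finger_gap: 0.45
grip_force: 0.0
```

Run:
```python
from cell import *
from h import *
tt=grab_frame("top")["pixels"]; t=grab_frame("side")["pixels"]
cv2.imwrite("pics/s6.png",np.hstack([cv2.resize(t[150:350,170:350],(360,400)),cv2.resize(tt[145:295,75:235],(427,400))])); s=sense(); print(s["eef_pos"],s["eef_rot"][:,1],s["finger_gap"])
```

```text
[0.5785319  0.0417297  0.17147167] [ 9.89823031e-01 -1.42301002e-01  8.90379034e-04] 0.4560313463083411
```

View pics/s6.png

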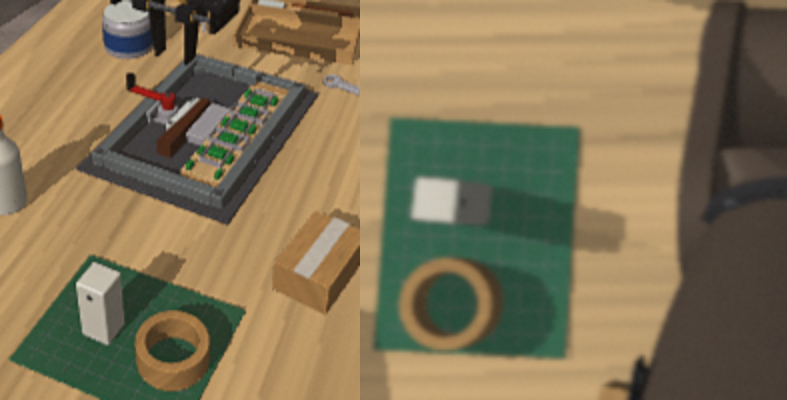

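The block is standing on the mat at side crop (100,305), clear of the tape. I'll lower onto the exposed wide end of the wedge and grip it.

{"name": "move_arm", "arguments": {"targets": [[0, 0, -4.5, 0, 0, 0], [0, 0, -9, 0, 0, 0], [0, 0, -12.5, 0, 0, 0], [0, 0, -14.5, 0, 0, 0], [0, 0, -15.3, 0, 0, 0]]}}

```text
clock: 16.0
eef_pos: [0.5776, 0.0433, 0.016]
eef_rot: [[0.139, 0.99, -0.003], [0.99, -0.139, 0.0], [-0.0, -0.003, -1.0]]
wrist_force: [0.6, 0.6, 0.3]
finger_gap: 0.448
grip_force: 0.0
```

{"name": "move_arm", "arguments": {"targets": [[0, 0, 0, 0, 0, 0], [0, 0, 0, 0, 0, 0]]}}

```text
clock: 16.2
eef_pos: [0.579, 0.0425, 0.0188]
eef_rot: [[0.139, 0.99, 0.002], [0.99, -0.139, -0.0], [0.0, 0.002, -1.0]]
wrist_force: [0.1, -0.6, 0.0]
finger_gap: 0.449
grip_force: 0.0
```

{"name": "move_arm", "arguments": {"targets": [[0, 0, 0, 0, 0, 0], [0, 0, 0, 0, 0, 0], [0, 0, 0, 0, 0, 0], [0, 0, 0, 0, 0, 0]], "jaw": 0.85}}

```text
clock: 16.6
eef_pos: [0.5802, 0.0419, 0.0186]
eef_rot: [[0.139, 0.99, 0.005], [0.99, -0.139, -0.0], [0.0, 0.005, -1.0]]
wrist_force: [5.2, -0.2, 1.4]
finger_gap: 0.223
grip_force: 30.0
```

{"name": "move_arm", "arguments": {"targets": [[0.1, 0, 0.3, 0, 0, 0], [0.1, 0, 0.8, 0, 0, 0], [0.1, 0, 1.6, 0, 0, 0], [0.1, 0, 3, 0, 0, 0], [0.1, 0, 5, 0, 0, 0]]}}

```text
clock: 17.1
eef_pos: [0.5785, 0.0421, 0.0682]
eef_rot: [[0.139, 0.99, -0.003], [0.99, -0.139, 0.0], [-0.0, -0.003, -1.0]]
wrist_force: [-0.1, 0.1, -0.8]
finger_gap: 0.223
grip_force: 30.0
```

{"name": "move_arm", "arguments": {"targets": [[0, 0, 4, 0, 0, 0], [0, 0, 8, 0, 0, 0], [0, 0, 9, 0, 0, 0], [0, 0, 9, 0, 0, 0]]}}

```text
clock: 17.5
eef_pos: [0.5795, 0.0421, 0.1597]
eef_rot: [[0.139, 0.99, 0.003], [0.99, -0.139, -0.0], [0.0, 0.003, -1.0]]
wrist_force: [0.2, 0.0, -1.2]
finger_gap: 0.224
grip_force: 30.0
```

Run:
```python
from cell import *
from h import *
t=grab_frame("side")["pixels"]
cv2.imwrite("pics/s7.png",cv2.resize(t[80:280,170:370],(500,500))); s=sense(); print(s["eef_pos"],s["eef_rot"][:,1],s["finger_gap"],s["wrist_force"])
```

```text
[0.5789424  0.04207723 0.15800096] [ 9.90346886e-01 -1.38610795e-01  3.04133369e-04] 0.22723550520368876 [ 0.06817812 -0.46547645 -0.7157662 ]
```

View pics/s7.png

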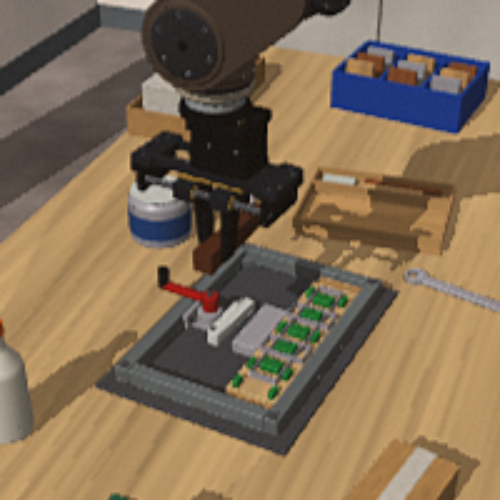

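The wedge has been lifted out level, visible at (225,245) in the crop, and the chase is clear. Next stop is the tray.

{"name": "move_arm", "arguments": {"targets": [[-0.6, -3.8, 0, 0, 0, -8], [-1.1, -7.6, 0, 0, 0, -16], [-1.7, -11.3, 0, 0, 0, -24], [-2.3, -15.1, 0, 0, 0, -32], [-2.8, -18.9, 0, 0, 0, -39.5]]}}

```text
clock: 18.05
eef_pos: [0.55, -0.148, 0.1557]
eef_rot: [[0.741, 0.672, -0.003], [0.672, -0.741, 0.001], [-0.002, -0.003, -1.0]]
wrist_force: [0.4, 0.3, -1.4]
finger_gap: 0.227
grip_force: 30.0
```

{"name": "move_arm", "arguments": {"targets": [[-0.6, -3.8, 0, 0, 0, -8], [-1.1, -7.6, 0, 0, 0, -16], [-1.7, -11.3, 0, 0, 0, -24], [-2.3, -15.1, 0, 0, 0, -32], [-2.8, -18.9, 0, 0, 0, -39.5]]}}

```text
clock: 18.55
eef_pos: [0.5222, -0.3369, 0.1555]
eef_rot: [[0.999, 0.047, -0.003], [0.047, -0.999, 0.002], [-0.003, -0.003, -1.0]]
wrist_force: [0.5, -0.9, -0.7]
finger_gap: 0.225
grip_force: 30.0
```

{"name": "move_arm", "arguments": {"targets": [[0, 0, 0, 0, 0, 0], [0, 0, -4, 0, 0, 0], [0, 0, -8, 0, 0, 0], [0, 0, -10, 0, 0, 0], [0, 0, -10, 0, 0, 0]]}}

```text
clock: 19.05
eef_pos: [0.5216, -0.3339, 0.0534]
eef_rot: [[0.999, 0.054, -0.006], [0.054, -0.999, 0.005], [-0.006, -0.005, -1.0]]
wrist_force: [-1.9, 0.1, -0.6]
finger_gap: 0.23
grip_force: 30.0
```

Run:
```python
from cell import *
from h import *
t=grab_frame("side")["pixels"]; tt=grab_frame("top")["pixels"]
cv2.imwrite("pics/s8.png",np.hstack([cv2.resize(t[100:200,250:390],(420,300)),cv2.resize(tt[160:290,360:480],(277,300))])); s=sense(); print(s["eef_pos"],s["eef_rot"][:,1],s["finger_gap"],s["wrist_force"])
```

```text
[ 0.52328262 -0.3353232   0.05714575] [ 0.05378381 -0.99855186 -0.00121664] 0.22647476786705523 [-0.10188446  0.78999974 -0.51013353]
```

View pics/s8.png

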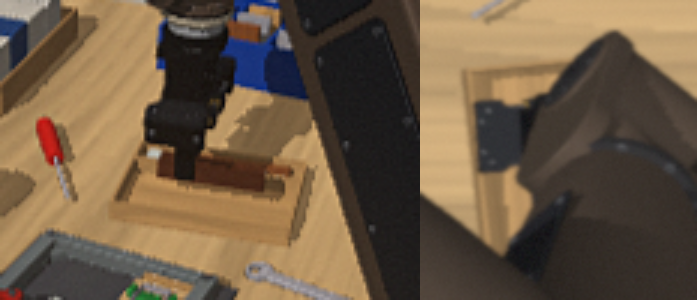

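The wedge is over the large compartment, lengthwise along the tray and well inside its walls. I'll lower it.

{"name": "move_arm", "arguments": {"targets": [[0, 0, -1.5, 0, 0, 0], [0, 0, -2.8, 0, 0, 0], [0, 0, -3.4, 0, 0, 0], [0, 0, -3.7, 0, 0, 0], [0, 0, -3.7, 0, 0, 0]]}}

```text
clock: 19.65
eef_pos: [0.5234, -0.3359, 0.0203]
eef_rot: [[0.999, 0.053, -0.0], [0.053, -0.999, 0.0], [-0.0, -0.0, -1.0]]
wrist_force: [-0.1, 0.0, -0.4]
finger_gap: 0.229
grip_force: 30.0
```

{"name": "move_arm", "arguments": {"targets": [[0, 0, -0.1, 0, 0, 0], [0, 0, -0.2, 0, 0, 0], [0, 0, -0.2, 0, 0, 0]]}}

```text
clock: 19.95
eef_pos: [0.5235, -0.336, 0.0188]
eef_rot: [[0.999, 0.053, 0.0], [0.053, -0.999, -0.0], [0.0, 0.0, -1.0]]
wrist_force: [-0.3, 0.4, -1.0]
finger_gap: 0.228
grip_force: 30.0
```

{"name": "move_arm", "arguments": {"targets": [[0, 0, -0.05, 0, 0, 0], [0, 0, -0.1, 0, 0, 0], [0, 0, -0.15, 0, 0, 0], [0, 0, -0.15, 0, 0, 0]]}}

```text
clock: 20.35
eef_pos: [0.5237, -0.3361, 0.0176]
eef_rot: [[0.999, 0.053, 0.001], [0.053, -0.999, -0.0], [0.001, 0.001, -1.0]]
wrist_force: [0.9, 0.3, 3.9]
finger_gap: 0.23
grip_force: 30.0
```

Contact (3.9 N up). I'll release and go straight up.

{"name": "move_arm", "arguments": {"targets": [[0, 0, 0, 0, 0, 0], [0, 0, 0, 0, 0, 0], [0, 0, 0, 0, 0, 0], [0, 0, 0, 0, 0, 0], [0, 0, 1, 0, 0, 0]], "jaw": 0.55}}

```text
clock: 20.85
eef_pos: [0.5229, -0.3356, 0.0264]
eef_rot: [[0.999, 0.053, -0.002], [0.053, -0.999, 0.001], [-0.002, -0.001, -1.0]]
wrist_force: [0.7, 0.1, 0.3]
finger_gap: 0.452
grip_force: 0.0
```

{"name": "move_arm", "arguments": {"targets": [[0, 0, 3, 0, 0, 0], [0, 0, 7, 0, 0, 0], [0, 0, 12, 0, 0, 0], [0, 0, 17, 0, 0, 0], [0, 0, 20, 0, 0, 0]]}}

```text
clock: 21.35
eef_pos: [0.5238, -0.3362, 0.2321]
eef_rot: [[0.999, 0.053, 0.004], [0.053, -0.999, -0.003], [0.004, 0.003, -1.0]]
wrist_force: [0.1, -0.2, 0.0]
finger_gap: 0.449
grip_force: 0.0
```

{"name": "move_arm", "arguments": {"targets": [[-4, -4, 0, 0, 0, 0], [-8, -8, 0, 0, 0, 0], [-12, -12, 0, 0, 0, 0], [-16, -16, 0, 0, 0, 0], [-20, -20, 0, 0, 0, 0]]}}

```text
clock: 21.85
eef_pos: [0.345, -0.5138, 0.2281]
eef_rot: [[0.999, 0.053, 0.0], [0.053, -0.999, -0.001], [0.0, 0.001, -1.0]]
wrist_force: [0.5, -0.3, 0.2]
finger_gap: 0.453
grip_force: 0.0
```

{"name": "move_arm", "arguments": {"targets": [[0, 0, 0, 0, 0, 0], [0, 0, 0, 0, 0, 0], [0, 0, 0, 0, 0, 0], [0, 0, 0, 0, 0, 0]]}}

```text
clock: 22.25
eef_pos: [0.3477, -0.5118, 0.2275]
eef_rot: [[0.999, 0.055, 0.0], [0.055, -0.999, -0.0], [0.0, 0.0, -1.0]]
wrist_force: [0.7, 0.0, 0.7]
finger_gap: 0.45
grip_force: 0.0
```

Run:
```python
from cell import *
from h import *
f=grab_frame("top")["pixels"]; f0=cv2.imread("pics/top0.png")
hsv=cv2.cvtColor(f,cv2.COLOR_BGR2HSV)
# dark brown wedge pixels within the tray
b=f.astype(int); m=((b[...,2]>b[...,0]+25)&(b[...,2]<115)).astype(np.uint8); roi=np.zeros_like(m); roi[180:285,375:470]=m[180:285,375:470]
n,l,s,c=cv2.connectedComponentsWithStats(roi)
for i in range(1,n):
    if s[i,4]>60: print(s[i],c[i],unproj([c[i]],.031))
# other objects: change vs first frame
d=cv2.absdiff(f,f0).max(2); d=cv2.morphologyEx((d>45).astype(np.uint8),cv2.MORPH_OPEN,np.ones((3,3)))
n,l,s,c=cv2.connectedComponentsWithStats(d)
print([x.tolist() for x in s[1:] if x[4]>25])
s=sense(); print(s["eef_pos"],s["wrist_force"],s["clock"])
```

```text
[437 185  11  27  62] [443.62903226 195.12903226] [[ 0.58140759 -0.42699085]]
[400 205  19  53 666] [408.82432432 230.52702703] [[ 0.49363772 -0.33794369]]
[442 213  10  39  93] [447.76344086 230.11827957] [[ 0.49411512 -0.43522336]]
[443 223   6  40  93] [445.04301075 246.35483871] [[ 0.45390722 -0.42744051]]
[[280, 149, 7, 27, 122], [254, 177, 23, 7, 94], [400, 206, 15, 52, 571], [91, 212, 5, 16, 62], [107, 212, 5, 16, 58], [500, 287, 60, 46, 2277], [515, 330, 45, 55, 962], [248, 341, 33, 6, 143], [304, 346, 163, 35, 2639], [185, 362, 37, 58, 1257], [527, 389, 15, 9, 90]]
[ 0.34770649 -0.51181557  0.22740134] [ 0.5010496  -0.4751062  -0.54065136] 22.3
```

```bash
python3 -c "
from cell import *
print(job_done())"
```

```text
the job is handed in; nothing more can be done
None
```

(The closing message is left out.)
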